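Flip the chopping board onto the prep step

TASK

Turn the two-colour chopping board over to its green side without picking it up: push it against the front edge of the white prep step with the fingertips, tip it up there and over onto the step. Then push it back on the step until its far edge lies flush along the grey rail, and leave the shakers and the other kitchen things where they stand.

Things in the scene. Friction and masses are not known exactly. Their poses are not given: they have to be found in the camera images.
- board: Loose chopping board, 0.18 to 0.29 kg: core 88 x 124 x 20 mm, one face red, one green; white lip 4 mm thick all round at mid thickness (overall 104 x 140). Starts red face up, a few cm short of the step's front edge, roughly parallel. Origin: centre of the green face. x along the 104 mm, to the step at the start; y along the 140 mm; z from green to red (up at the start, down at the end).
- board_center (a point): Centre of the board, half-way through its 20 mm thickness; axes as the board's. Lying on the table it is 10 mm high, on the step 26 mm.
- board_far_edge (a point): Middle of the lip's 140 mm long outer edge on the board's +x side: the edge nearest the step at the start, which is to stay low against the step's front edge while the board is tipped up. Pressing with about 10 N holds the board between fingertip and step firmly enough for the near edge to follow the rising fingertip.
- board_near_edge (a point): Middle of the lip's 140 mm outer edge on the board's -x side, nearest the robot at the start: the one to push on and raise. The lip sticks out 8 mm and its underside is 8 mm above what the board lies on, so a fingertip within 4 mm of the table, pressed on the lip against the step, can move up with it and get under it. After the flip this edge lies toward the rail.
- prep_step: Fixed raised prep step: white slab 130 (x) x 340 (y) x 16 mm high on the table, upright front face to the robot, grey rail along its back 15 mm thick, 40 mm high over the table. Origin: centre of its underside, at table height; x from front to rail, y along the front edge, z up. Front face at x = -65 mm, rail's face at x = +50 mm.
- step_edge (a point): Middle of the step's top front edge, 16 mm above the table; axes as the step's. A board tipped past upright against this edge falls over onto the step, green up, overhanging the edge by about 10 to 20 mm.
- rail_face (a point): Middle of the rail's face that looks to the robot, 26 mm above the table, 10 mm above the slab; axes as the step's.
- salt: Glass shaker with a steel cap, 38 mm wide, 49 mm high, standing on one end of the step (about 140 mm from its middle). Origin: centre of its foot.
- pepper: Glass shaker with a black cap, 38 mm wide, 49 mm high, standing on the other end of the step. Origin: centre of its foot.
- squeeze: Yellow squeeze bottle with a white nozzle, 56 mm wide, 180 mm high, standing to one side of the board. Origin: centre of its foot.
- cup: Steel cup, 80 mm wide at the rim, 70 mm high, standing to one side of the board. Origin: centre of its foot.
- bowl: Steel bowl, 150 mm wide, 60 mm high, further to the left. Origin: centre of its foot.
- spatula: Spatula lying on the table, further to the right. Origin on its underside.
- jar: Closed jar, 60 mm wide, 80 mm high, further to the right. Origin: centre of its foot.
Mind the look-alikes: they are no part of the job. Of the things that look like the board, the smallest one is meant.

How it is judged (in metres and radians):
On the way, in this order (a step that is already met when the one before it is completed fails the run):
1. the board stands tipped up on its far edge, close against the front edge of the step (angle between board's own z axis and vertical between 0.8 and 2 rad and height (world z) of board_far_edge below 0.03 m and x of board_far_edge in the frame of prep_step between -0.085 and -0.045 m), for 0.02 s.
2. the board lies flat on the step, green face up (angle between board's own z axis and vertical above 3.04159 rad and height (world z) of board_center between 0.02 and 0.033 m and x of board_center in the frame of prep_step above -0.065 m), for 0.1 s.
3. the board lies pushed back along the rail (angle between board's own z axis and vertical above 3.08159 rad and x of board_center in the frame of prep_step between -0.009 and 0.004 m and y of board_center in the frame of prep_step between -0.1 and 0.1 m and z of board_center in the frame of prep_step between 0.021 and 0.031 m and angle between the x axis of board and the x axis of prep_step, either way round below 0.07 rad and linear speed of board below 0.01 m/s), for 0.1 s.
At the end, for the whole second after the job is handed in: The board lies flat on the step, green face up, at rest, its far edge along the rail (centre no more than 7 mm short of where it touches), square to the rail within 0.07 rad (4 degrees), within 100 mm of the step's middle line (all of step 3).
It fails at once if the board is lifted: its centre rises more than 95 mm over the table (height (world z) of board_center above 0.095 m).
It fails at once if the board is lifted or carried flat: its centre more than 65 mm over the table while lying within 20 degrees of level (height (world z) of board_center above 0.065 m and (angle between board's own z axis and vertical below 0.35 rad or angle between board's own z axis and vertical above 2.79159 rad)).
It fails at once if the board's far edge is lifted more than 35 mm over the table while the board is being tipped up (height (world z) of board_far_edge above 0.035 m and angle between board's own z axis and vertical below 1.4 rad).
It fails at once if one of the shakers, the squeeze bottle, cup, bowl, spatula or jar is pushed more than 25 mm away or knocked over (distance of any of salt, pepper, squeeze, cup, bowl, spatula, jar from where it was at the start of the episode above 0.025 m or angle between any of salt, pepper, squeeze, cup, bowl, spatula, jar's own z axis and vertical above 0.5 rad).
It also fails if it takes over 51 s, if anything falls off the work surface, if the arm or the gripper's body presses on something with over 40 N, if the wrist force passes 120 N, or if a joint passes its speed limit or range.

ROBOT

A 6-joint arm with a two-finger parallel gripper is mounted at the origin on the work surface. World frame = base frame: x ahead of the robot, y to its left, z up, the work surface at z = 0. Lengths are in mm, angles in rad, forces in N, time in s.
With the tool pointing down it reaches from about 250 to 775 mm from the base axis. Payload 4 kg.
Tool frame: the origin (TCP) lies between the finger pads; the fingertips stand r.tcp_to_tips ahead of it and the grasp point (between the pads) lies 11 mm behind it (r.tcp_to_tips is the distance from the TCP to the fingertips, in mm); x points along the fingers, y is the direction in which the jaws open and shut, and the axes are right-handed (so a half turn about x gives the same grasp; the last joint's range is limited). The gripper opens to 94 mm and grips with 3 to 60 N. Pads are 16 mm wide; open, the fingers measure 119 mm over their backs; the gripper's body (75 mm by 177 mm) begins 78 mm behind the grasp point.
Start: joints at [-1.307, 0.087, 1.371, -0, 1.684, -0.103], TCP at [197.245, -513.433, 213.506] pointing down, gripper open.
Joint ranges: [-3.1, 3.1], [-0.76, 2.03], [0.27, 2.55], [-1.08, 4.22], [0.17, 2.65], [-2.57, 2.57]. Speed limits (rad/s): [2.79, 2.79, 3.14, 3.14, 3.14, 3.14].

INTERFACE

Orientations are given as a rotation vector (axis times angle).
In Python, from workcell import r gives the robot as it stands. The module is installed in compiled form; this text tells all that it offers.
- The arm moves only by the tool step_arm, never from a script. Its arguments are lists of equal length, an entry for each row: "delta_pos": the shift along the tool's x, y, z in mm, a list of three; "delta_rot": the turn, a rotation vector about the tool's x, y, z in rad, a list of three. A call has exactly 10 rows; each row is the pose to reach, as a shift and turn from the pose measured when the call began, along the tool's axes at that moment; what a row does not reach only later rows make up. A row lasts 1/12 s, in which the tool goes at most 41.7 mm and 7.16 degrees, less where a joint would pass 70% of its speed; a pose out of reach is approached as far as the arm can. A call with a gripper value outside its range is refused whole. "jaw" is the finger opening in mm, from 0 to 94, set as the call begins (left out, the last holds). The fingers move at their own pace and stop on an object; "grip_force" is the grip in N (left out, the last holds). Time passes only in rows, so rows that repeat a pose let the fingers close, or fill a call up. It gives the time, the measured TCP pose, the force and the opening at its end, in the units of the state.
- r.get_state(): the state, without advancing time (a new reading comes with each control period).
- r.get_image(name): name is "scene" or "top" or "wrist"; returns a dict with "image" (384x512x3 uint8, red, green, blue), "K" (3x3 intrinsics, pixels), "T" (4x4, takes a point from camera to world coordinates); the wrist camera has in their place "tool_from_camera" (4x4, takes a point from camera to tool coordinates, whose origin is the TCP and whose axes are the tool frame's). Camera axes: x right, y down, z forward; pixel columns grow to the right and rows downward; lengths in mm; the calibration is good to about 2 mm. A picture is of the moment at which its call begins: read the wrist's pose just before it. There is no depth.
- r.job_done(): hands the job in, once; it reports no verdict.
The state is a dict: "clock": time; "joint_pos": joint angles; "qvel": joint speeds; "tau": joint torques, N m; "tcp_pos": TCP position; "tcp_rot": TCP orientation; "wrist_force": force on the tool from outside, world axes, zero at the start; "moment": the same for the moment, N m; "grip_width": opening from 0.0 (shut) to 1.0 (fully open).
Only numpy, scipy, OpenCV 4.12 (cv2) and the standard library are available. Lean on these libraries where they do the work, as an engineer would, in place of code of your own. Each camera call takes 0.05 s, during which the arm holds its last target.

## Working session

There is one attempt and no reset: what is moved stays moved. The work goes in short steps, Python scripts to look and compute and a tool call to move; the robot and the scene stay as the last step left them, time stands still between calls to the robot, and variables do not carry over. Pictures are saved under pics/ and viewed, and the job is handed in when it is done.

Besides the shell and the picture viewer there is one more tool, called after ">>>" as name(argument=value, ...), one argument or row to a line, values as JSON. step_arm: Moves the arm, as the interface text tells. Its arguments: {"type":"object","properties":{"delta_pos":{"type":"array","items":{"type":"array","items":{"type":"number"}}},"delta_rot":{"type":"array","items":{"type":"array","items":{"type":"number"}}},"jaw":{"type":"number"},"grip_force":{"type":"number"}},"required":["delta_pos","delta_rot"]}

```bash
mkdir -p pics; python3 - <<'E'
from workcell import r
import cv2,numpy as np
s=r.get_state()
for k in s: print(k,np.round(s[k],3))
print(r.tcp_to_tips)
for n in("scene","top"):
    d=r.get_image(n); cv2.imwrite(f"pics/{n}0.png",d["image"][:,:,::-1]); print(n,d["K"],d["T"])
    np.savez(n+"0.npz",**d)
E
```

```text
clock 0.0
joint_pos [-1.307  0.088  1.372 -0.     1.684 -0.103]
qvel [-0.001 -0.001 -0.002 -0.001 -0.001  0.   ]
tau [-1.0000e-03 -3.4019e+01 -3.0242e+01  7.2000e-02  3.3000e-02 -0.0000e+00]
tcp_pos [ 197.096 -512.922  212.32 ]
tcp_rot [ 2.022  0.377 -2.022]
wrist_force [-0.305 -0.495  0.382]
moment [-0.001  0.058  0.053]
grip_width 1.0
8.0
scene [[439.27303389   0.         257.57704355]
 [  0.         439.27303389 193.48765833]
 [  0.           0.           1.        ]] [[-8.64335858e-02  5.33009763e-01 -8.41682736e-01  1.63667043e+03]
 [ 9.96244688e-01  5.05462689e-02 -7.02964946e-02  1.41609205e+02]
 [ 5.07520396e-03 -8.44597932e-01 -5.35377040e-01  7.61213160e+02]
 [ 0.00000000e+00  0.00000000e+00  0.00000000e+00  1.00000000e+00]]
top [[410.13226193   0.         259.99915103]
 [  0.         410.13226193 196.96096936]
 [  0.           0.           1.        ]] [[-2.83379921e-02 -9.81080144e-01  1.91516864e-01  2.78079825e+02]
 [-9.99341404e-01  3.21501399e-02  1.68263774e-02  3.27986778e+01]
 [-2.26653187e-02 -1.90913906e-01 -9.81345079e-01  1.40252851e+03]
 [ 0.00000000e+00  0.00000000e+00  0.00000000e+00  1.00000000e+00]]
```

View pics/scene0.png

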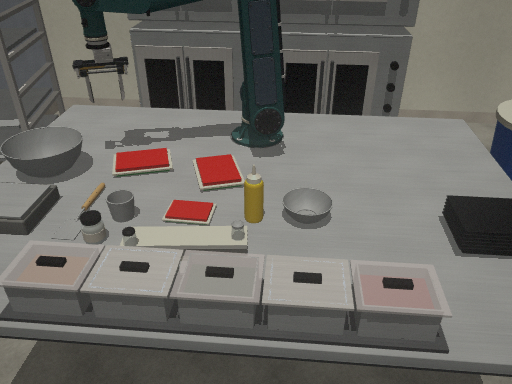

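View pics/top0.png

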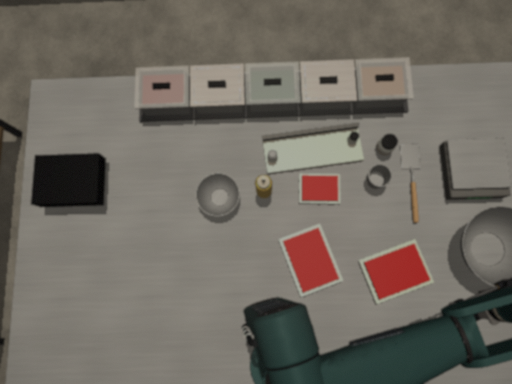

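The smallest red board is at about (320,188) in the top view. The step lies just above it at about (313,150), the squeeze bottle is at left (264,186) and the cup at right (377,178). Next I measure them.

```bash
cat > h.py <<'E'
import numpy as np,cv2
def cast(d,uv,z):
    uv=np.atleast_2d(np.asarray(uv,float)); K=d["K"];T=d["T"]
    ray=np.c_[(uv[:,0]-K[0,2])/K[0,0],(uv[:,1]-K[1,2])/K[1,1],np.ones(len(uv))]@T[:3,:3].T
    t=(z-T[2,3])/ray[:,2]; return T[:3,3]+ray*t[:,None]
def proj(d,P):
    P=np.atleast_2d(P);T=d["T"];p=(P-T[:3,3])@T[:3,:3]; q=p@d["K"].T; return q[:,:2]/q[:,2:]
E
python3 - <<'E'
from h import *
for n in("top","scene"):
    d=dict(np.load(n+"0.npz")); im=d["image"].astype(int)
    R,G,B=im[...,0],im[...,1],im[...,2]
    m=((R>150)&(G<70)&(B<70)).astype(np.uint8)
    c,_=cv2.findContours(m,0,2)
    for k in c:
        if cv2.contourArea(k)<150: continue
        q=cv2.approxPolyDP(k,0.04*cv2.arcLength(k,True),True)[:,0]
        print(n,cv2.contourArea(k),q.tolist(),"\n",np.round(cast(d,q,20)[:,:2],1).tolist())
        rc=cv2.minAreaRect(cast(d,k[:,0]+0.,20)[:,:2].astype(np.float32)); print("rect",rc)
d=dict(np.load("top0.npz"))
im=cv2.resize(d["image"][110:220,230:430],None,fx=4,fy=4,interpolation=cv2.INTER_CUBIC); cv2.imwrite("pics/topz.png",im[:,:,::-1])
d=dict(np.load("scene0.npz"))
im=cv2.resize(d["image"][160:270,80:280],None,fx=4,fy=4,interpolation=cv2.INTER_CUBIC); cv2.imwrite("pics/scz.png",im[:,:,::-1])
E
```

```text
top 1888.5 [[413, 245], [366, 263], [380, 297], [428, 279]] 
 [[368.3, -448.3], [313.7, -288.1], [203.1, -325.0], [256.1, -486.0]]
rect ((285.3927307128906, -387.1597900390625), (121.62136840820312, 172.1880645751953), 18.435333251953125)
top 1824.5 [[317, 230], [285, 242], [303, 290], [336, 278]] 
 [[428.2, -132.4], [391.1, -23.1], [232.3, -75.8], [267.8, -186.1]]
rect ((330.85296630859375, -104.64112854003906), (173.39625549316406, 120.666259765625), 19.393766403198242)
top 719.0 [[303, 177], [303, 198], [336, 199], [335, 177]] 
 [[613.3, -94.2], [539.4, -90.6], [532.3, -202.9], [609.6, -204.4]]
rect ((572.7362670898438, -149.125732421875), (114.66056823730469, 77.42887115478516), 88.05684661865234)
scene 618.0 [[166, 215], [206, 218], [212, 203], [174, 200]] 
 [[613.5, -211.8], [617.5, -92.9], [538.4, -89.2], [532.9, -208.3]]
rect ((575.7122802734375, -150.91514587402344), (122.20736694335938, 86.88412475585938), 87.30707550048828)
scene 862.0 [[231, 156], [196, 158], [203, 182], [240, 178]] 
 [[226.6, -74.0], [254.2, -197.5], [418.1, -140.2], [380.8, -22.4]]
rect ((317.1423034667969, -110.00492095947266), (178.57391357421875, 126.94198608398438), 19.000520706176758)
scene 744.5 [[166, 150], [117, 153], [116, 168], [167, 163]] 
 [[202.1, -321.6], [243.3, -494.1], [353.6, -457.3], [301.2, -291.6]]
rect ((270.19268798828125, -392.5591125488281), (125.8768081665039, 178.8087615966797), 18.415740966796875)
```

View pics/topz.png

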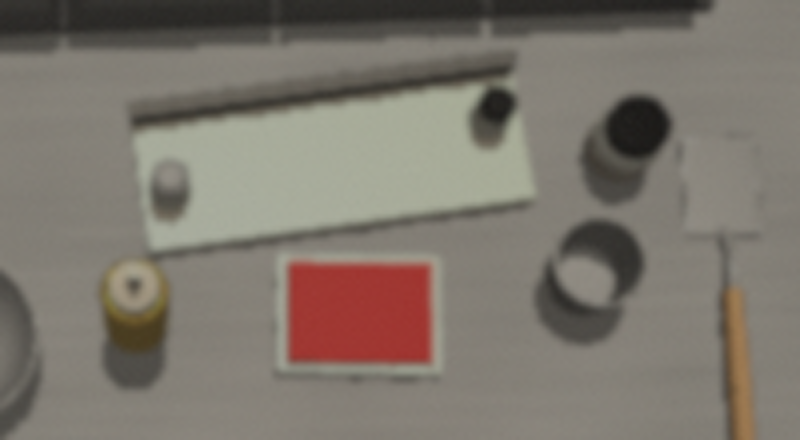

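View pics/scz.png

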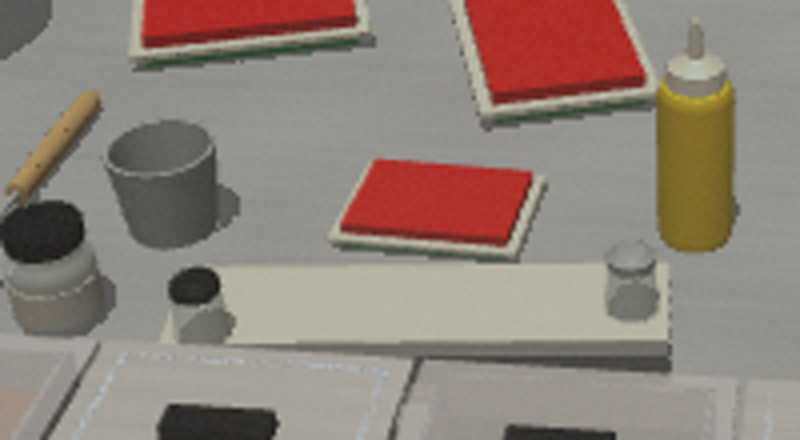

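```bash
python3 - <<'E'
from h import *
d=dict(np.load("top0.npz"))
z=lambda P:np.array(P,float)/4+[230-.375,110-.375]
f=cast(d,z([[150,253],[535,198],[134,126],[517,79]]),16)[:,:2]; print(np.round(f,1))
e=f[0]-f[1]; print(np.linalg.norm(e)); ang=np.arctan2(-e[0],e[1]);print("yaw",ang, np.arctan2(-(f[2]-f[3])[0],(f[2]-f[3])[1]))
print("front mid",f[:2].mean(0))
print("board lip corners",np.round(cast(d,z([[277,256],[440,256],[440,373],[277,373]]),12)[:,:2],1))
print("salt,pepper top,cup rim, squeeze top",np.round(cast(d,z([[170,172],[497,105]]),49)[:,:2]),np.round(cast(d,z([[597,262]]),70)[:,:2]),np.round(cast(d,z([[134,285]]),170)[:,:2]))
d=dict(np.load("scene0.npz"));z=lambda P:np.array(P,float)/4+[80-.375,160-.375]
print("scene front",np.round(cast(d,z([[668,264],[220,266]]),16)[:,:2],1))
print("lip",np.round(cast(d,z([[332,240],[517,252],[545,180],[370,160]]),12)[:,:2],1))
E
```

```text
[[ 633.3   29.3]
 [ 671.2 -307.6]
 [ 749.5   39.8]
 [ 780.8 -300.1]]
339.0986073022824
yaw 0.11208106174200415 0.09175455597044431
front mid [ 652.26006526 -139.15092046]
board lip corners [[ 627.8  -81.2]
 [ 623.  -222.5]
 [ 519.8 -215.8]
 [ 524.4  -76.4]]
salt,pepper top,cup rim, squeeze top [[ 696.   10.]
 [ 746. -273.]] [[ 599. -341.]] [[569.  43.]]
scene front [[ 637.9   27.5]
 [ 669.8 -287.7]]
lip [[ 626.3 -219.3]
 [ 628.3  -82.9]
 [ 534.3  -78.3]
 [ 519.4 -218.4]]
```

```bash
cat >> h.py <<'E'
from scipy.spatial.transform import Rotation as Ro
YAW=0.105
def Rt(tilt=0.,yaw=YAW):  # tilt>0: tips point forward (to the step)
    t=np.radians(tilt); x=[np.sin(t),0,-np.cos(t)];z=[np.cos(t),0,np.sin(t)];y=np.cross(z,x)
    return Ro.from_euler('z',yaw)*Ro.from_matrix(np.c_[x,y,z])
def delta(s,p,tilt=0.,yaw=YAW):
    R=Ro.from_rotvec(s["tcp_rot"]); 
    return np.round(R.inv().apply(np.array(p)-s["tcp_pos"]),1),np.round((R.inv()*Rt(tilt,yaw)).as_rotvec(),3)
ORG=np.array([653.5,-139,0.])   # step front edge mid
def S(x,y=0,z=0,yaw=YAW): # step coords (x rel. front face)
    c,s_=np.cos(yaw),np.sin(yaw); return ORG+[c*x-s_*y,s_*x+c*y,z]
def toS(p): 
    q=np.array(p)-ORG;c,s_=np.cos(YAW),np.sin(YAW); return np.array([c*q[0]+s_*q[1],-s_*q[0]+c*q[1],q[2]])
E
python3 - <<'E'
from h import *
from workcell import r
s=r.get_state()
print(Ro.from_rotvec(s["tcp_rot"]).as_matrix().round(2))
print(toS([522,-146,0]),toS([574,-149,0]))
for z in(120,11):
  p=S(-170,-3,z); print(p.round(1),*delta(s,p))
E
```

```text
[[-0.    0.36 -0.93]
 [ 0.   -0.93 -0.36]
 [-1.   -0.   -0.  ]]
[-131.50942218    6.82069476    0.        ] [-80.11023043  -1.61275571   0.        ]
[ 484.8 -159.8  120. ] [  92.9 -226.3 -395.1] [-2.88  -0.003  0.   ]
[ 484.8 -159.8   11. ] [ 201.9 -226.1 -395.1] [-2.88  -0.003  0.   ]
```

```bash
sed -i 's/z=\[np.cos(t),0,np.sin(t)\]/z=[-np.cos(t),0,-np.sin(t)]/' h.py
python3 - <<'E'
from h import *
from workcell import r
s=r.get_state()
for z in(120,):
  p=S(-170,2,z); print(p.round(1),*delta(s,p))
E
```

```text
[ 484.2 -154.8  120. ] [  92.9 -231.2 -396.4] [0.262 0.    0.002]
```

>>> step_arm(
  delta_pos=[
    [5, -12, -20],
    [12, -30, -52],
    [22, -54, -93],
    [32, -80, -137],
    [43, -106, -182],
    [53, -133, -228],
    [64, -160, -274],
    [75, -187, -320],
    [85, -212, -363],
    [93, -231, -396],
  ],
  delta_rot=[
    [0.02, 0, 0],
    [0.05, 0, 0],
    [0.08, 0, 0],
    [0.11, 0, 0],
    [0.14, 0, 0],
    [0.17, 0, 0],
    [0.2, 0, 0],
    [0.23, 0, 0],
    [0.25, 0, 0],
    [0.262, 0, 0],
  ],
)

```text
clock: 0.93
tcp_pos: [439.5, -209.1, 133.9]
tcp_rot: [2.168, 0.115, -2.17]
wrist_force: [1.3, -1.0, 1.0]
grip_width: 1.0
```

```bash
python3 - <<'E'
from h import *
from workcell import r
s=r.get_state(); print(s["clock"],s["tcp_pos"],s["wrist_force"],toS(s["tcp_pos"]),Ro.from_rotvec(s["tcp_rot"]).as_matrix().round(3))
d=r.get_image("wrist"); cv2.imwrite("pics/w1.png",d["image"][:,:,::-1])
print(*delta(s,S(-170,2,11)))
E
```

```text
0.9333 [ 439.52779869 -209.0880993   133.91812595] [ 1.28457799 -1.02666118  1.04433744] [-220.13949809  -47.27627287  133.91812595] [[-0.001  0.104 -0.995]
 [ 0.002 -0.995 -0.104]
 [-1.    -0.002  0.001]]
[123.  -49.1 -50.2] [-0.001  0.001  0.002]
```

View pics/w1.png

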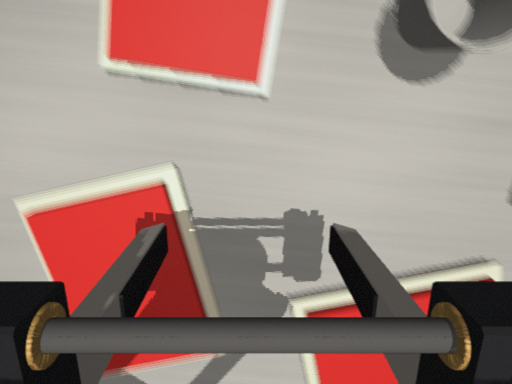

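The wrist view shows the small board ahead, with its near edge running from (105,65) to (265,95), and the two fingers short of it. I now go to the push start and lower.

>>> step_arm(
  delta_pos=[
    [5, -12, -13],
    [15, -30, -30],
    [30, -44, -46],
    [50, -49, -50],
    [75, -49, -50],
    [98, -49, -50],
    [112, -49, -50],
    [119, -49, -50],
    [122, -49, -50],
    [122, -49, -50],
  ],
  delta_rot=[
    [0, 0, 0],
    [0, 0, 0],
    [0, 0, 0],
    [0, 0, 0],
    [0, 0, 0],
    [0, 0, 0],
    [0, 0, 0],
    [0, 0, 0],
    [0, 0, 0],
    [0, 0, 0],
  ],
)

```text
clock: 1.82
tcp_pos: [486.6, -146.9, 10.2]
tcp_rot: [2.169, 0.131, -2.17]
wrist_force: [-0.2, -0.8, 0.5]
grip_width: 1.001
```

```bash
python3 - <<'E'
from h import *
from workcell import r
s=r.get_state(); print(s["clock"],s["tcp_pos"],s["wrist_force"],toS(s["tcp_pos"]))
d=r.get_image("wrist"); cv2.imwrite("pics/w2.png",d["image"][:,:,::-1])
d=r.get_image("top"); im=cv2.resize(d["image"][110:260,230:430],None,fx=4,fy=4,interpolation=cv2.INTER_CUBIC);cv2.imwrite("pics/t2.png",im[:,:,::-1])
print(*delta(s,S(-144,2,11)))
E
```

```text
1.8167 [ 486.56145525 -146.89518471   10.18540825] [-0.22347062 -0.76401421  0.49008093] [-166.84661315    9.64465377   10.18540825]
[ -0.9   7.8 -22.8] [ 0.006 -0.     0.01 ]
```

View pics/w2.png

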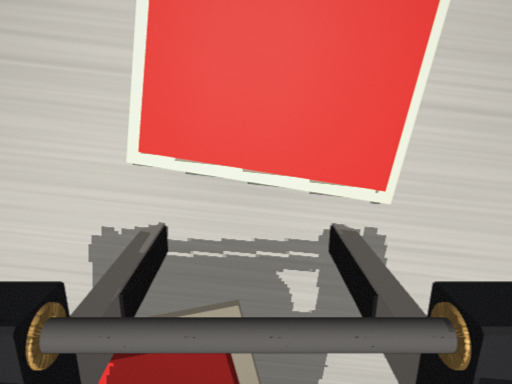

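View pics/t2.png

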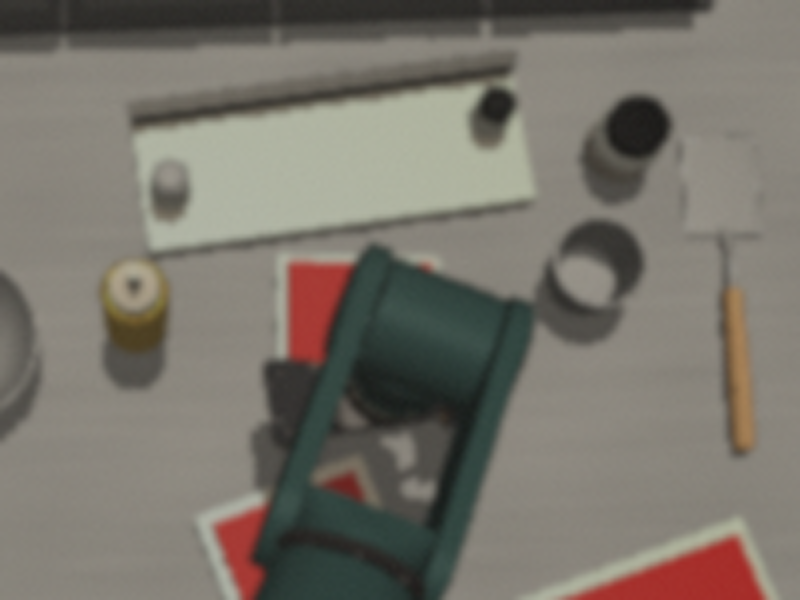

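The board is squarely ahead of both fingers. Its near edge runs from (130,160) to (390,200), with the fingers at 165 and 330. I push slowly.

>>> step_arm(
  delta_pos=[
    [0, 0, -4],
    [0, 1, -9],
    [0, 2, -14],
    [0, 3, -19],
    [0, 3, -24],
    [0, 4, -29],
    [0, 4, -34],
    [0, 4, -38],
    [0, 4, -41],
    [0, 4, -43],
  ],
  delta_rot=[
    [0.006, 0, 0.01],
    [0.006, 0, 0.01],
    [0.006, 0, 0.01],
    [0.006, 0, 0.01],
    [0.006, 0, 0.01],
    [0.006, 0, 0.01],
    [0.006, 0, 0.01],
    [0.006, 0, 0.01],
    [0.006, 0, 0.01],
    [0.006, 0, 0.01],
  ],
)

```text
clock: 2.75
tcp_pos: [531.2, -146.5, 11.6]
tcp_rot: [2.17, 0.113, -2.164]
wrist_force: [-3.1, 0.1, 0.6]
grip_width: 0.999
```

```bash
cat > look.py <<'E'
from h import *
from workcell import r
import sys
n=sys.argv[1]
s=r.get_state(); print(s["clock"].__round__(2),s["tcp_pos"].round(1),"F",s["wrist_force"].round(1),"S",toS(s["tcp_pos"]).round(1)); print(Ro.from_rotvec(s["tcp_rot"]).as_matrix().round(3).tolist())
a=r.get_image("wrist")["image"]
d=r.get_image("scene"); im=cv2.resize(d["image"][140:270,90:263],(512,384),interpolation=cv2.INTER_CUBIC)
cv2.imwrite(f"pics/{n}.png",cv2.resize(np.hstack([a,im]),(800,300),interpolation=cv2.INTER_AREA)[:,:,::-1])
np.savez(n+".npz",wrist=a,scene=d["image"])
E
python3 look.py p3
```

```text
2.75 [ 531.2 -146.5   11.6] F [-3.1  0.1  0.6] S [-122.4    5.4   11.6]
[[0.003, 0.105, -0.994], [-0.001, -0.994, -0.105], [-1.0, 0.001, -0.003]]
```

View pics/p3.png

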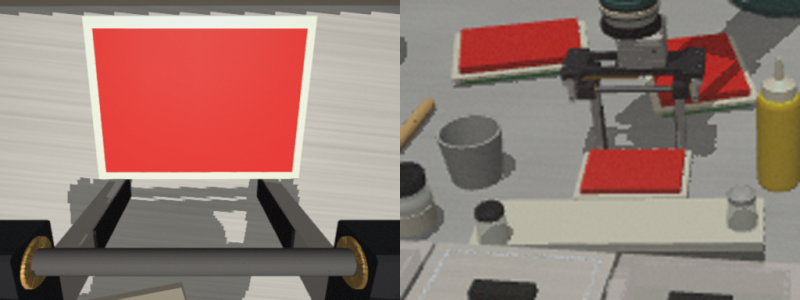

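The board is now square against both fingers, close to the step edge (top of the wrist view, row ~10). I creep on.

>>> step_arm(
  delta_pos=[
    [1, 0, -2],
    [1, 0, -4],
    [1, 0, -5],
    [1, 0, -6],
    [1, 0, -7],
    [1, 0, -8],
    [1, 0, -9],
    [1, 0, -10],
    [1, 0, -10],
    [1, 0, -10],
  ],
  delta_rot=[
    [0, 0, 0],
    [0, 0, 0],
    [0, 0, 0],
    [0, 0, 0],
    [0, 0, 0],
    [0, 0, 0],
    [0, 0, 0],
    [0, 0, 0],
    [0, 0, 0],
    [0, 0, 0],
  ],
)

```text
clock: 3.68
tcp_pos: [539.3, -145.5, 10.4]
tcp_rot: [2.166, 0.113, -2.168]
wrist_force: [-5.9, -0.0, 3.4]
grip_width: 1.0
```

```bash
python3 look.py p4
```

```text
3.68 [ 539.3 -145.5   10.4] F [-5.9 -0.   3.4] S [-114.2    5.5   10.4]
[[-0.001, 0.105, -0.994], [-0.001, -0.994, -0.105], [-1.0, 0.001, 0.001]]
```

View pics/p4.png

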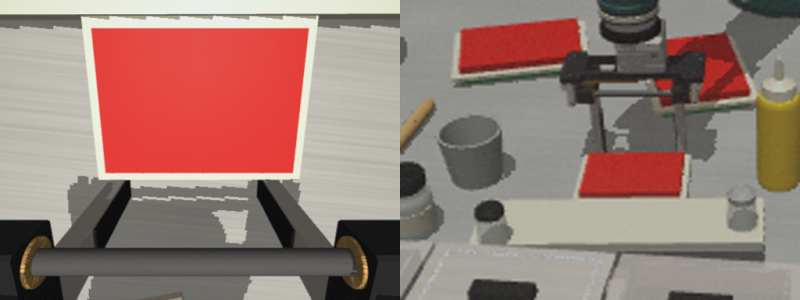

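```bash
cat > path.py <<'E'
from h import *
def near(t):
    c,s=np.cos(t),np.sin(t)
    if t<np.pi/4: px=-(8*c+12*s); return px-96*c+10*s, 96*s+10*c
    q=-max(4*s,-8*c+12*s); return q-104*c+2*s,104*s+2*c
def tcp(th,phi,press,off=-2):
    x,z=near(np.radians(th));p=np.radians(phi)
    return x-8*np.cos(p)+press+off, z-8*np.sin(p)
if __name__=="__main__":
    import sys
    from workcell import r
    s=r.get_state(); q=toS(s["tcp_pos"])
    th0,th1,ph0,ph1,press=map(float,sys.argv[1:6]); dz=float(sys.argv[6]) if len(sys.argv)>6 else 0
    ys=float(sys.argv[7]) if len(sys.argv)>7 else 5.5
    for k in range(1,11):
        f=min(1,k/9); x,z=tcp(th0+(th1-th0)*f,ph0+(ph1-ph0)*f,press)
        a,b=delta(s,S(x,ys,z+dz),ph0+(ph1-ph0)*f); print(k,(round(x,1),round(z+dz,1)),a.tolist(),b.tolist())
E
python3 path.py 0 18 0 8 4 0
```

```text
1 (np.float64(-110.0), np.float64(13.2)) [-2.9, -0.0, -4.2] [0.0, 0.017, -0.001]
2 (np.float64(-109.9), np.float64(16.4)) [-6.1, -0.0, -4.3] [0.0, 0.032, -0.001]
3 (np.float64(-109.6), np.float64(19.6)) [-9.3, -0.0, -4.6] [0.0, 0.048, -0.001]
4 (np.float64(-109.3), np.float64(22.8)) [-12.4, -0.0, -4.9] [0.0, 0.063, -0.001]
5 (np.float64(-108.7), np.float64(25.9)) [-15.6, 0.0, -5.4] [0.0, 0.079, -0.001]
6 (np.float64(-108.1), np.float64(29.0)) [-18.7, 0.0, -6.1] [0.0, 0.094, -0.001]
7 (np.float64(-107.3), np.float64(32.1)) [-21.7, 0.0, -6.8] [0.0, 0.11, -0.001]
8 (np.float64(-106.5), np.float64(35.1)) [-24.7, 0.0, -7.7] [0.0, 0.125, -0.001]
9 (np.float64(-105.5), np.float64(38.1)) [-27.7, 0.0, -8.7] [0.0, 0.141, -0.001]
10 (np.float64(-105.5), np.float64(38.1)) [-27.7, 0.0, -8.7] [0.0, 0.141, -0.001]
```

>>> step_arm(
  delta_pos=[
    [0, 0, -2.5],
    [0, 0, -4.5],
    [-1, 0, -5],
    [-3, 0, -5],
    [-5, 0, -5],
    [-7.5, 0, -5],
    [-10, 0, -5.2],
    [-12.5, 0, -5.5],
    [-15, 0, -5.8],
    [-17, 0, -6],
  ],
  delta_rot=[
    [0, 0, 0],
    [0, 0, 0],
    [0, 0.01, 0],
    [0, 0.02, 0],
    [0, 0.03, 0],
    [0, 0.04, 0],
    [0, 0.05, 0],
    [0, 0.06, 0],
    [0, 0.07, 0],
    [0, 0.08, 0],
  ],
)

```text
clock: 4.62
tcp_pos: [540.3, -145.4, 25.0]
tcp_rot: [2.241, 0.118, -2.094]
wrist_force: [-10.3, -3.3, 1.0]
grip_width: 0.998
```

```bash
python3 look.py p5
```

```text
4.62 [ 540.3 -145.4   25. ] F [-10.3  -3.3   1. ] S [-113.2    5.5   25. ]
[[0.067, 0.105, -0.992], [0.007, -0.994, -0.105], [-0.998, -0.0, -0.067]]
```

View pics/p5.png

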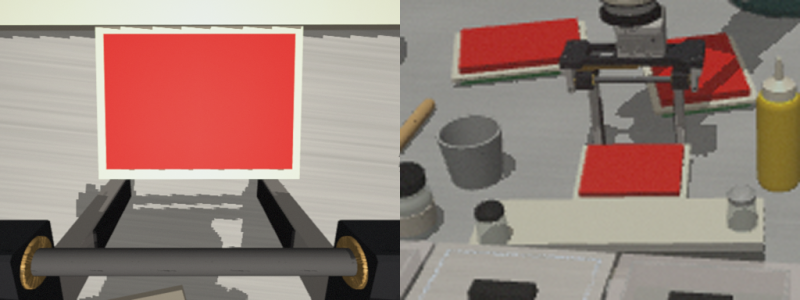

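The near edge is rising: in the scene view it moved from row 152 to row 145 and stays on the fingertips, at 10 N. I continue along the arc.

```bash
python3 path.py 9 27 4 14 4 0
```

```text
1 (np.float64(-108.4), np.float64(27.4)) [-1.7, -0.0, -4.9] [0.001, 0.021, -0.0]
2 (np.float64(-107.7), np.float64(30.5)) [-4.7, -0.0, -5.8] [0.001, 0.041, -0.0]
3 (np.float64(-106.9), np.float64(33.5)) [-7.7, -0.0, -6.8] [0.001, 0.06, -0.0]
4 (np.float64(-106.0), np.float64(36.5)) [-10.6, -0.0, -8.0] [0.001, 0.079, -0.0]
5 (np.float64(-104.9), np.float64(39.4)) [-13.4, -0.0, -9.2] [0.001, 0.099, -0.0]
6 (np.float64(-103.7), np.float64(42.3)) [-16.2, -0.0, -10.6] [0.001, 0.118, -0.0]
7 (np.float64(-102.3), np.float64(45.1)) [-19.0, -0.0, -12.1] [0.001, 0.138, -0.0]
8 (np.float64(-100.9), np.float64(47.8)) [-21.6, -0.0, -13.8] [0.001, 0.157, -0.0]
9 (np.float64(-99.3), np.float64(50.6)) [-24.2, -0.0, -15.5] [0.001, 0.176, 0.0]
10 (np.float64(-99.3), np.float64(50.6)) [-24.2, -0.0, -15.5] [0.001, 0.176, 0.0]
```

>>> step_arm(
  delta_pos=[
    [-1.5, 0, -4],
    [-4, 0, -5],
    [-6.5, 0, -6],
    [-9.5, 0, -7],
    [-12, 0, -8.2],
    [-15, 0, -9.6],
    [-17.5, 0, -11],
    [-20, 0, -12.6],
    [-22.5, 0, -14],
    [-24, 0, -15],
  ],
  delta_rot=[
    [0, 0.02, 0],
    [0, 0.04, 0],
    [0, 0.06, 0],
    [0, 0.08, 0],
    [0, 0.1, 0],
    [0, 0.12, 0],
    [0, 0.14, 0],
    [0, 0.155, 0],
    [0, 0.17, 0],
    [0, 0.175, 0],
  ],
)

```text
clock: 5.55
tcp_pos: [546.6, -144.7, 47.4]
tcp_rot: [2.406, 0.129, -1.913]
wrist_force: [-20.1, -4.1, 5.7]
grip_width: 1.003
```

```bash
python3 look.py p6
```

```text
5.55 [ 546.6 -144.7   47.4] F [-20.1  -4.1   5.7] S [-107.     5.5   47.4]
[[0.224, 0.106, -0.969], [0.025, -0.994, -0.103], [-0.974, -0.001, -0.225]]
```

View pics/p6.png

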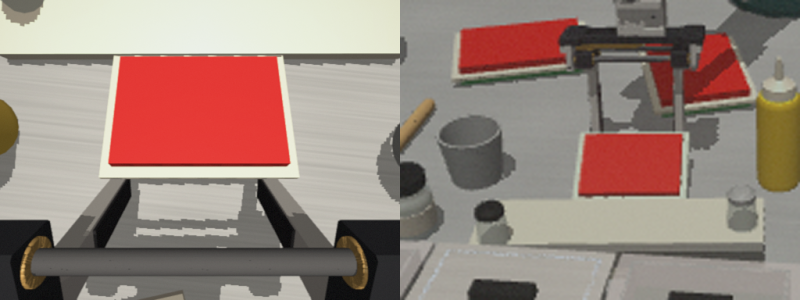

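Board tilted ~25°, with its near lip still seated on both fingertips at row ~170. The push force rose to 20 N, so I press less and carry on.

```bash
python3 -c "
from path import *
print(tcp(25,13,0))"; python3 path.py 25 45 13 20 -1.5 0
```

```text
(np.float64(-104.89620689357487), np.float64(47.83482256272272))
1 (np.float64(-104.7), np.float64(50.9)) [-2.7, -0.0, -2.9] [0.001, 0.013, 0.001]
2 (np.float64(-102.8), np.float64(53.9)) [-5.2, -0.0, -5.4] [0.001, 0.027, 0.001]
3 (np.float64(-100.8), np.float64(56.8)) [-7.6, -0.0, -8.0] [0.001, 0.041, 0.001]
4 (np.float64(-98.6), np.float64(59.6)) [-9.8, -0.0, -10.7] [0.001, 0.054, 0.001]
5 (np.float64(-96.4), np.float64(62.3)) [-12.0, -0.0, -13.6] [0.001, 0.068, 0.001]
6 (np.float64(-93.9), np.float64(65.0)) [-14.0, -0.0, -16.5] [0.001, 0.081, 0.001]
7 (np.float64(-91.4), np.float64(67.5)) [-15.9, 0.0, -19.6] [0.001, 0.095, 0.001]
8 (np.float64(-88.7), np.float64(69.9)) [-17.6, 0.0, -22.7] [0.001, 0.108, 0.001]
9 (np.float64(-86.0), np.float64(72.2)) [-19.3, 0.0, -25.9] [0.001, 0.122, 0.001]
10 (np.float64(-86.0), np.float64(72.2)) [-19.3, 0.0, -25.9] [0.001, 0.122, 0.001]
```

>>> step_arm(
  delta_pos=[
    [-2, 0, -2.5],
    [-4, 0, -4],
    [-6, 0, -6],
    [-8, 0, -8.2],
    [-9.8, 0, -10.4],
    [-11.5, 0, -12.6],
    [-13, 0, -14.8],
    [-14.5, 0, -17],
    [-16, 0, -19.2],
    [-17.2, 0, -21.5],
  ],
  delta_rot=[
    [0, 0.01, 0],
    [0, 0.02, 0],
    [0, 0.03, 0],
    [0, 0.04, 0],
    [0, 0.05, 0],
    [0, 0.06, 0],
    [0, 0.07, 0],
    [0, 0.08, 0],
    [0, 0.09, 0],
    [0, 0.1, 0],
  ],
)

```text
clock: 6.48
tcp_pos: [564.3, -143.0, 69.8]
tcp_rot: [2.503, 0.134, -1.79]
wrist_force: [-1.3, -0.4, 0.5]
grip_width: 1.001
```

```bash
python3 look.py p7
```

```text
6.48 [ 564.3 -143.    69.8] F [-1.3 -0.4  0.5] S [-89.1   5.4  69.8]
[[0.321, 0.106, -0.941], [0.035, -0.994, -0.1], [-0.946, -0.0, -0.323]]
```

View pics/p7.png

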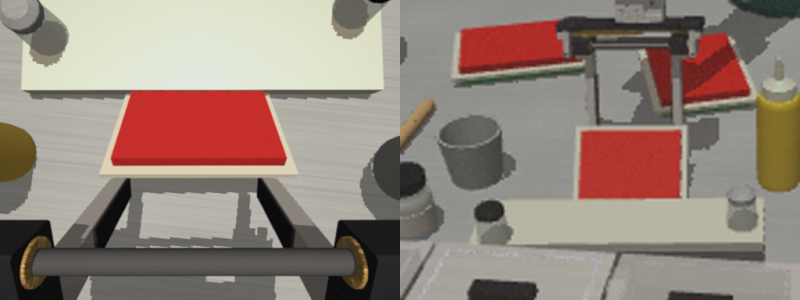

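```bash
python3 -c "
from path import *
print(tcp(42,19,0),tcp(43,19,0))"; python3 path.py 43 66 19 16 0 0
```

```text
(np.float64(-88.18947166716126), np.float64(69.06344122956708)) (np.float64(-86.98893029331327), np.float64(70.1808343465343))
1 (np.float64(-83.9), np.float64(73.1)) [-1.5, -0.1, -6.0] [0.001, -0.003, 0.001]
2 (np.float64(-81.1), np.float64(76.2)) [-3.5, -0.1, -9.7] [0.001, -0.009, 0.001]
3 (np.float64(-78.2), np.float64(79.2)) [-5.4, -0.1, -13.5] [0.001, -0.015, 0.001]
4 (np.float64(-75.1), np.float64(82.1)) [-7.1, -0.1, -17.3] [0.001, -0.021, 0.001]
5 (np.float64(-71.9), np.float64(84.7)) [-8.6, -0.1, -21.2] [0.001, -0.026, 0.001]
6 (np.float64(-68.6), np.float64(87.2)) [-9.9, -0.1, -25.2] [0.001, -0.032, 0.001]
7 (np.float64(-65.1), np.float64(89.5)) [-10.9, -0.1, -29.2] [0.001, -0.038, 0.001]
8 (np.float64(-61.5), np.float64(91.7)) [-11.8, -0.1, -33.2] [0.001, -0.044, 0.001]
9 (np.float64(-57.9), np.float64(93.6)) [-12.5, -0.1, -37.3] [0.001, -0.05, 0.001]
10 (np.float64(-57.9), np.float64(93.6)) [-12.5, -0.1, -37.3] [0.001, -0.05, 0.001]
```

>>> step_arm(
  delta_pos=[
    [-1, 0, -5],
    [-2.5, 0, -8.5],
    [-4, 0, -12],
    [-5.5, 0, -15.5],
    [-7, 0, -19],
    [-8.3, 0, -22.5],
    [-9.5, 0, -26],
    [-10.5, 0, -29.5],
    [-11.3, 0, -32.5],
    [-12, 0, -35],
  ],
  delta_rot=[
    [0, 0, 0],
    [0, -0.01, 0],
    [0, -0.01, 0],
    [0, -0.02, 0],
    [0, -0.02, 0],
    [0, -0.03, 0],
    [0, -0.03, 0],
    [0, -0.04, 0],
    [0, -0.045, 0],
    [0, -0.05, 0],
  ],
)

```text
clock: 7.42
tcp_pos: [594.0, -139.9, 92.8]
tcp_rot: [2.456, 0.131, -1.851]
wrist_force: [-0.1, -0.0, -0.5]
grip_width: 0.996
```

```bash
python3 look.py p8
```

```text
7.42 [ 594.  -139.9   92.8] F [-0.1 -0.  -0.5] S [-59.2   5.3  92.8]
[[0.274, 0.106, -0.956], [0.029, -0.994, -0.102], [-0.961, -0.0, -0.276]]
```

View pics/p8.png

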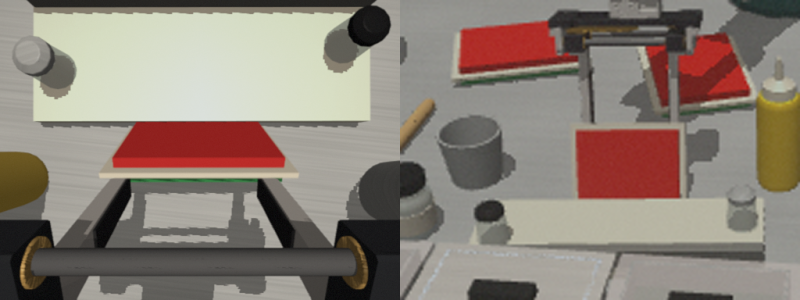

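Board ~65° up, with a green sliver now visible under the lip at row 180. The far edge is against the step. I push on to upright while untilting the tool.

```bash
python3 path.py 65 88 16 3 1 -3
```

```text
1 (np.float64(-54.6), np.float64(91.9)) [2.1, -0.1, -3.9] [0.002, -0.026, 0.0]
2 (np.float64(-50.9), np.float64(93.7)) [1.5, -0.1, -8.1] [0.002, -0.051, 0.0]
3 (np.float64(-47.0), np.float64(95.3)) [1.0, -0.1, -12.2] [0.002, -0.076, 0.0]
4 (np.float64(-43.0), np.float64(96.7)) [0.8, -0.1, -16.4] [0.002, -0.102, 0.0]
5 (np.float64(-39.0), np.float64(97.8)) [0.7, -0.1, -20.6] [0.002, -0.127, 0.0]
6 (np.float64(-34.9), np.float64(98.8)) [0.9, -0.1, -24.8] [0.002, -0.152, 0.0]
7 (np.float64(-30.8), np.float64(99.6)) [1.3, -0.1, -29.0] [0.002, -0.177, 0.0]
8 (np.float64(-26.6), np.float64(100.2)) [1.9, -0.1, -33.2] [0.002, -0.202, 0.0]
9 (np.float64(-22.3), np.float64(100.6)) [2.7, -0.1, -37.4] [0.002, -0.228, 0.0]
10 (np.float64(-22.3), np.float64(100.6)) [2.7, -0.1, -37.4] [0.002, -0.228, 0.0]
```

>>> step_arm(
  delta_pos=[
    [1.5, 0, -4],
    [1, 0, -8],
    [1, 0, -12],
    [1, 0, -16],
    [1, 0, -20],
    [1, 0, -24],
    [1.5, 0, -28],
    [2, 0, -32],
    [3, 0, -36],
    [3, 0, -38],
  ],
  delta_rot=[
    [0, -0.02, 0],
    [0, -0.05, 0],
    [0, -0.07, 0],
    [0, -0.1, 0],
    [0, -0.12, 0],
    [0, -0.15, 0],
    [0, -0.17, 0],
    [0, -0.2, 0],
    [0, -0.22, 0],
    [0, -0.23, 0],
  ],
)

```text
clock: 8.35
tcp_pos: [634.0, -136.1, 104.2]
tcp_rot: [2.226, 0.117, -2.106]
wrist_force: [-1.7, 0.9, 9.0]
grip_width: 0.997
```

```bash
python3 look.py p9
```

```text
8.35 [ 634.  -136.1  104.2] F [-1.7  0.9  9. ] S [-19.1   4.9 104.2]
[[0.055, 0.107, -0.993], [0.004, -0.994, -0.107], [-0.998, 0.002, -0.055]]
```

View pics/p9.png

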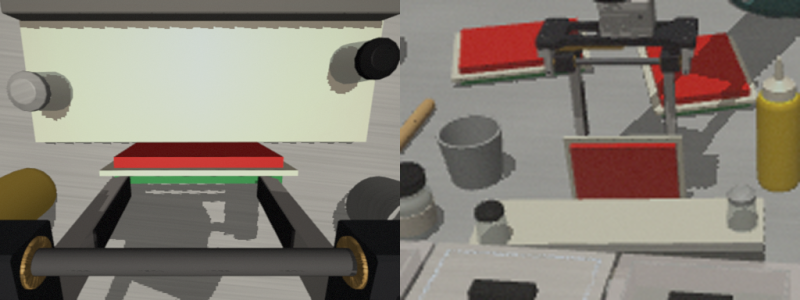

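Board ~85° up, near lip at row 172 with the tips tucked into the notch under it, which accounts for the +9 N vertical. I lift slightly and push over.

>>> step_arm(
  delta_pos=[
    [-2, 0, -2],
    [-3, 0, -5],
    [-3, 0, -8],
    [-3, 0, -12],
    [-3, 0, -16],
    [-3, 0, -20],
    [-3, 0, -24],
    [-3, 0, -28],
    [-3, 0, -32],
    [-3, 0, -34],
  ],
  delta_rot=[
    [0, 0, 0],
    [0, 0, 0],
    [0, 0, 0],
    [0, 0, 0],
    [0, 0, 0],
    [0, 0, 0],
    [0, 0, 0],
    [0, 0, 0],
    [0, 0, 0],
    [0, 0, 0],
  ],
)

```text
clock: 9.28
tcp_pos: [668.3, -132.4, 108.9]
tcp_rot: [2.227, 0.117, -2.105]
wrist_force: [0.6, -0.4, 0.5]
grip_width: 1.0
```

```bash
python3 look.py p10
```

```text
9.28 [ 668.3 -132.4  108.9] F [ 0.6 -0.4  0.5] S [ 15.4   5.  108.9]
[[0.056, 0.107, -0.993], [0.004, -0.994, -0.107], [-0.998, 0.002, -0.056]]
```

View pics/p10.png

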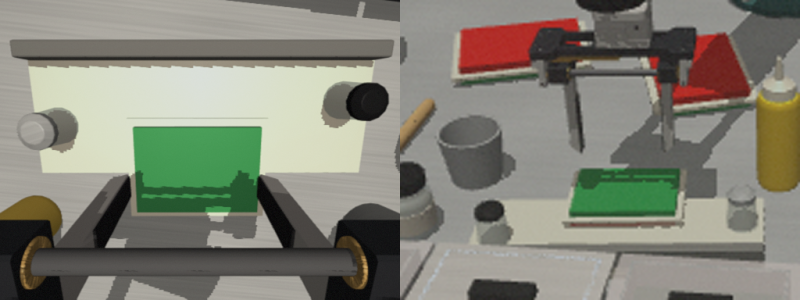

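The board has fallen over, green up, onto the step. Green spans (135,126)–(258,212) in the wrist view, and it overhangs the front edge. I measure before backing off.

```bash
python3 - <<'E'
from h import *
from workcell import r
for n in("scene","top"):
    d=r.get_image(n); hsv=cv2.cvtColor(d["image"],cv2.COLOR_RGB2HSV)
    if n=="top":cv2.imwrite("pics/t10.png",cv2.resize(d["image"][110:260,230:430],None,fx=4,fy=4)[:,:,::-1])
    m=cv2.inRange(hsv,(45,90,40),(80,255,255)); m=cv2.morphologyEx(m,cv2.MORPH_CLOSE,np.ones((5,5)))
    c=max(cv2.findContours(m,0,2)[0],key=cv2.contourArea)
    q=cv2.approxPolyDP(c,0.04*cv2.arcLength(c,True),True)[:,0]
    w=cast(d,q,36); print(n,q.tolist(),[toS(k)[:2].round(1).tolist() for k in w])
    rc=cv2.minAreaRect(np.array([toS(k)[:2] for k in cast(d,c[:,0],36)],np.float32)); print(rc)
E
```

```text
scene [[163, 231], [208, 232], [210, 213], [169, 213]] [[50.7, -59.2], [56.6, 63.0], [-33.2, 61.9], [-34.5, -55.9]]
((13.229255676269531, 2.4876365661621094), (124.3905258178711, 94.15857696533203), 89.35909271240234)
top [[330, 155], [306, 157], [303, 168], [332, 171]] [[25.3, -53.4], [29.8, 29.5], [-7.5, 45.8], [-31.8, -50.7]]
((1.5329570770263672, -5.638874053955078), (99.30683135986328, 67.60783386230469), 82.02738189697266)
```

View pics/t10.png

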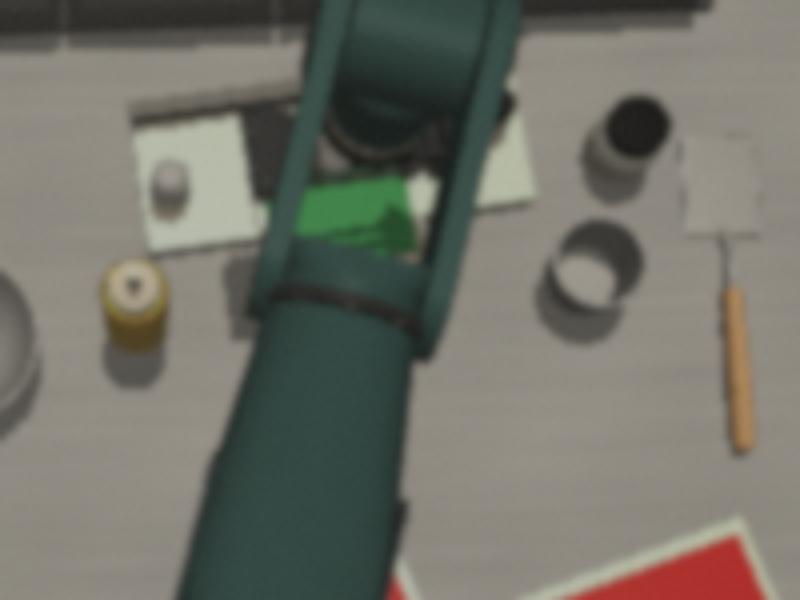

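```bash
python3 - <<'E'
from h import *
from workcell import r
s=r.get_state()
for p in ((-70,3,109),(-70,3,29)): print(*delta(s,S(*p)))
E
```

```text
[-4.8  1.8 84.6] [ 0.002 -0.056 -0.002]
[75.1  1.7 89.1] [ 0.002 -0.056 -0.002]
```

>>> step_arm(
  delta_pos=[
    [-3, 0, 12],
    [-3, 1, 35],
    [-4, 1, 60],
    [-4, 2, 78],
    [0, 2, 86],
    [18, 2, 88],
    [38, 2, 89],
    [57, 2, 89],
    [70, 2, 89],
    [75, 2, 89],
  ],
  delta_rot=[
    [0, -0.01, 0],
    [0, -0.02, 0],
    [0, -0.03, 0],
    [0, -0.04, 0],
    [0, -0.05, 0],
    [0, -0.056, 0],
    [0, -0.056, 0],
    [0, -0.056, 0],
    [0, -0.056, 0],
    [0, -0.056, 0],
  ],
)

```text
clock: 10.32
tcp_pos: [582.0, -143.1, 26.3]
tcp_rot: [2.162, 0.116, -2.171]
wrist_force: [-0.5, 0.2, -0.2]
grip_width: 1.004
```

```bash
python3 look.py p11;python3 - <<'E'
from h import *
from workcell import r
s=r.get_state()
for p in ((-50,3,29),(0,3,29)): print(*delta(s,S(*p)))
E
```

```text
10.32 [ 582.  -143.1   26.3] F [-0.5  0.2 -0.2] S [-71.5   3.5  26.3]
[[-0.004, 0.107, -0.994], [-0.0, -0.994, -0.107], [-1.0, -0.0, 0.004]]
[ -1.2   0.1 -20.6] [ 0.002  0.002 -0.001]
[ -1.3   0.2 -70.6] [ 0.002  0.002 -0.001]
```

View pics/p11.png

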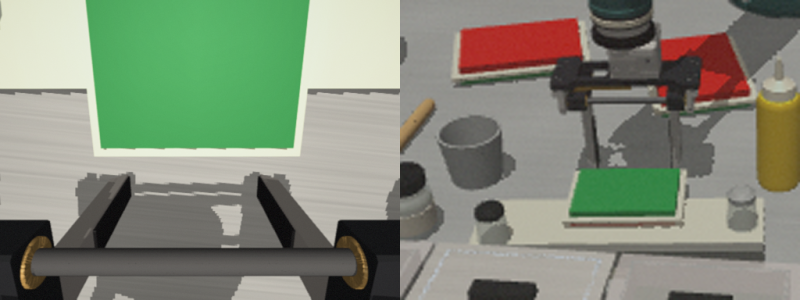

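The board lies flat and square ahead of the fingers, its front lip at row ~153 and the fingertips at row ~180. I push it back.

>>> step_arm(
  delta_pos=[
    [-2, 0, -4],
    [-2, 0, -9],
    [-2, 0, -14],
    [-2, 0, -19],
    [-2, 0, -24],
    [-2, 0, -29],
    [-2, 0, -34],
    [-2, 0, -39],
    [-2, 0, -43],
    [-2, 0, -46],
  ],
  delta_rot=[
    [0, 0, 0],
    [0, 0, 0],
    [0, 0, 0],
    [0, 0, 0],
    [0, 0, 0],
    [0, 0, 0],
    [0, 0, 0],
    [0, 0, 0],
    [0, 0, 0],
    [0, 0, 0],
  ],
)

```text
clock: 11.25
tcp_pos: [629.2, -138.4, 29.8]
tcp_rot: [2.163, 0.115, -2.168]
wrist_force: [-2.0, -0.4, 1.6]
grip_width: 0.997
```

```bash
python3 look.py p12
```

```text
11.25 [ 629.2 -138.4   29.8] F [-2.  -0.4  1.6] S [-24.1   3.2  29.8]
[[-0.002, 0.107, -0.994], [-0.001, -0.994, -0.107], [-1.0, 0.001, 0.002]]
```

View pics/p12.png

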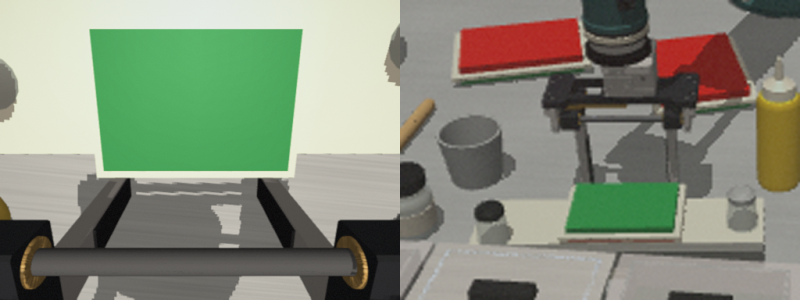

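>>> step_arm(
  delta_pos=[
    [0, 0, -4],
    [0, 0, -7],
    [0, 0, -10],
    [0, 0, -13],
    [0, 0, -15],
    [0, 0, -17],
    [0, 0, -19],
    [0, 0, -21],
    [0, 0, -22],
    [0, 0, -23],
  ],
  delta_rot=[
    [0, 0, 0],
    [0, 0, 0],
    [0, 0, 0],
    [0, 0, 0],
    [0, 0, 0],
    [0, 0, 0],
    [0, 0, 0],
    [0, 0, 0],
    [0, 0, 0],
    [0, 0, 0],
  ],
)

```text
clock: 12.18
tcp_pos: [652.6, -135.8, 29.5]
tcp_rot: [2.165, 0.115, -2.167]
wrist_force: [-1.5, -0.7, 0.3]
grip_width: 0.999
```

>>> step_arm(
  delta_pos=[
    [0, 0, -1],
    [0, 0, -2],
    [0, 0, -3],
    [0, 0, -4],
    [0, 0, -4.5],
    [0, 0, -5],
    [0, 0, -5.5],
    [0, 0, -6],
    [0, 0, -6],
    [0, 0, -6],
  ],
  delta_rot=[
    [0, 0, 0],
    [0, 0, 0],
    [0, 0, 0],
    [0, 0, 0],
    [0, 0, 0],
    [0, 0, 0],
    [0, 0, 0],
    [0, 0, 0],
    [0, 0, 0],
    [0, 0, 0],
  ],
)

```text
clock: 13.02
tcp_pos: [654.2, -135.6, 29.4]
tcp_rot: [2.154, 0.115, -2.178]
wrist_force: [-12.8, -0.4, 6.4]
grip_width: 1.0
```

```bash
python3 look.py p13
```

```text
13.02 [ 654.2 -135.6   29.4] F [-12.8  -0.4   6.4] S [ 1.   3.3 29.4]
[[-0.011, 0.107, -0.994], [-0.001, -0.994, -0.107], [-1.0, -0.0, 0.011]]
```

View pics/p13.png

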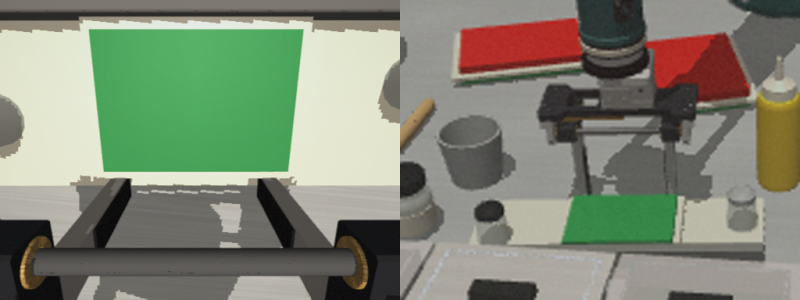

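Rail contact: 12.8 N at TCP x = 1 mm, where I predicted 1–3 mm. The lip meets the rail along row ~18, square. I back off and check.

>>> step_arm(
  delta_pos=[
    [0, 0, 5],
    [0, 0, 15],
    [0, 0, 30],
    [-5, 0, 50],
    [-20, 0, 75],
    [-40, 0, 100],
    [-60, 0, 125],
    [-75, 0, 150],
    [-85, 0, 170],
    [-90, 0, 180],
  ],
  delta_rot=[
    [0, 0, 0],
    [0, 0, 0],
    [0, 0, 0],
    [0, 0, 0],
    [0, 0, 0],
    [0, 0, 0],
    [0, 0, 0],
    [0, 0, 0],
    [0, 0, 0],
    [0, 0, 0],
  ],
)

```text
clock: 13.95
tcp_pos: [476.0, -155.3, 124.0]
tcp_rot: [2.158, 0.112, -2.172]
wrist_force: [1.6, 0.4, 0.0]
grip_width: 1.001
```

```bash
python3 - <<'E'
from h import *
from workcell import r
s=r.get_state();print(s["clock"],s["tcp_pos"],s["wrist_force"])
ims=[]
for n in("scene","top"):
    d=r.get_image(n); hsv=cv2.cvtColor(d["image"],cv2.COLOR_RGB2HSV)
    ims.append(cv2.resize(d["image"][(140 if n=="scene" else 110):][:130,(90 if n=="scene" else 250):][:,:173],(400,300),interpolation=cv2.INTER_CUBIC))
    m=cv2.inRange(hsv,(45,90,40),(80,255,255)); m=cv2.morphologyEx(m,cv2.MORPH_CLOSE,np.ones((3,3)))
    c=max(cv2.findContours(m,0,2)[0],key=cv2.contourArea)
    rc=cv2.minAreaRect(np.array([toS(k)[:2] for k in cast(d,c[:,0],36)],np.float32)); print(n,rc)
cv2.imwrite("pics/fin.png",np.hstack(ims)[:,:,::-1])
E
```

```text
13.95 [ 476.01119767 -155.30141368  123.95548779] [1.58710179 0.40591433 0.0160394 ]
scene ((65.83818054199219, 2.7887001037597656), (89.3224105834961, 125.49293518066406), 2.1079909801483154)
top ((62.02333068847656, 5.1324462890625), (116.35833740234375, 84.1218490600586), 89.68858337402344)
```

View pics/fin.png

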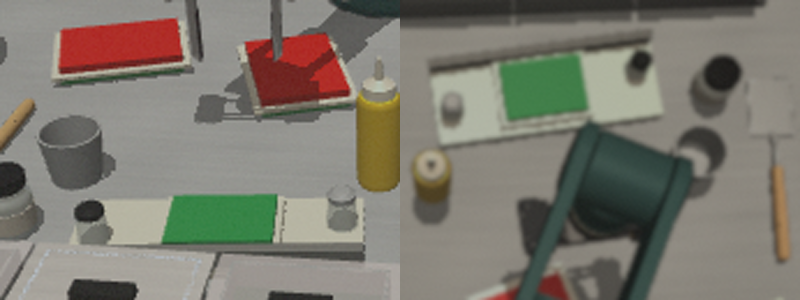

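Green up along the rail, centre 62–66 mm behind the front edge (63 means touching), square to about 0–2°. The shakers, bottle and cup are where they started. I hand it in.

```bash
python3 -c "
from workcell import r
print(r.job_done())"
```

```text
the job is handed in; nothing more can be done
None
```

The board is flipped and lies green side up on the step, its far edge along the rail. I handed the job in at about 14 s of the 51 s allowed.

**What I did:** With both open fingertips I pushed the board square against the step's front edge. I raised its near edge along the arc at 20 N or less of horizontal force until it passed upright and fell over onto the step. I then pushed it back until it met the rail with about 13 N.

**Last checks:**
- **Centre position:** the scene view puts the board's centre 66 mm behind the step's front edge and the top view puts it at 62 mm. Touching the rail would be about 63 mm, and the two views differ by about 4 mm.
- **Angle:** one view shows it square within about 2° and the other within about 0.3°, inside the 4° limit.
- **Sideways:** it lies within about 5 mm of the step's middle line.
- **Other things:** by eye, the shakers, squeeze bottle, cup, jar and spatula look unmoved. I did not measure them, and the bowl was out of frame in the last pictures; the arm went nowhere near it.

**Did not match expectation:**
- The board overhung the front edge by about 40 mm when it landed, not the expected 10 to 20 mm. It lay flat and the push back took that up.
- The top view after the flip was partly hidden by the arm, so I relied on the scene view there.

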